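# Move the charged battery pack from the dock into the bench lamp

### The job

Pinch the two spring tabs on the sides of the battery pack to free it from the charging dock and draw it straight out. Then, keeping the tabs pinched, press it fully home in the battery well of the bench flood lamp and let go, so that both tabs spring out and it is latched. Be gentle: feel your way, never wrench the pack while it is hooked nor press it into the lamp with more than 25 N, and leave the glue, tape measure and screwdriver where they are.

Things in the scene. Friction and masses are not known exactly. Their poses are not given: they have to be found in the camera images.
- pack: 12 V stick battery pack, dark, upright in the dock at first, 0.18 to 0.36 kg. Origin: centre of its stem's underside; z up, x and y along its sides. Stem 36 (x) x 33 (y) mm, z 0 to 46, square-edged foot. Head 56 (x) x 42 (y) mm, z 46 to 100; its underside is a shoulder round the stem. A grey ribbed tab on each y side of the head. Same either way round (half turn).
- pack_grip (a point): Point on the pack's axis midway between the two tabs, 74 mm above the stem's underside (28 mm above the shoulder); axes as the pack. Each tab is 24 mm wide (x) and 30 mm high, centred at this height, 5 mm proud of the head: 52 mm over both when out, 44 mm when pressed to their stops.
- tab_left (a joint): Tab on the pack's +y side, m pressed in: 0 sprung out, 0.004 at its stop. Takes 6 N to start, 9 N at the stop (on each side). It carries a hook 16 mm wide, flat above and sloped below, that sticks 3.8 mm out of the stem's y side 28 to 38 mm above the stem's underside and is flush when the tab is at its stop.
- tab_right (a joint): Tab on the pack's -y side, m pressed in: 0 sprung out, 0.004 at its stop. Spring and hook as the left one; both must be fully in for the pack to come free. Pushing the pack into a well with the hooks out takes over 30 N: too much.
- dock: Grey charging dock screwed to a plywood board on the bench (6 to 24 mm thick, differs each time): housing 120 (x, from -50 to +70) x 100 (y) x 58 mm high, flat top with an open battery well. Origin on the board's top under the well's axis, z up; the pack stands in the well with its axes parallel to the dock's.
- dock_mouth (a point): Centre of the dock's well mouth, level with its flat top; axes as the dock. Mouth 38 (x) x 35 (y) mm, square-edged, 1 mm clear of the stem all round; the hooks catch under a 6 mm lip on the y sides. A sprung ejector in the floor holds the latched pack up, shoulder 1.5 mm off the top; with both tabs fully in, it lifts the freed pack, up to 6 mm above home.
- lamp: Grey bench flood lamp screwed to a plywood board (6 to 24 mm thick, differs): housing 112 (x, from -50 to +62) x 130 (y) x 75 mm high, flat top with an empty battery well; fins and a black LED head (160 mm wide, 80 mm high) on its +x side, guard bars 60 mm high along its y sides. Origin on the board's top under the well's axis, z up.
- lamp_mouth (a point): Centre of the lamp's well mouth, level with its flat top; axes as the lamp. Same well as the dock's. Its ejector meets the stem 6 mm before home with 5 N, 8 N at home, where the shoulder meets the flat top (hard stop). The hooks spring out only with the shoulder under 1.5 mm off the top; let go, the pack rises to 1.5 mm, latched. Over 25 N in all on the lamp breaks it.
- glue: White glue bottle, 58 mm wide, 185 mm high; origin under its middle. Not to be disturbed.
- tape: Tape measure, 66 x 34 x 66 mm, standing on the bench; origin under its middle. Not to be disturbed.
- driver: Screwdriver 190 mm long, lying on the bench along its x. Not to be disturbed.
Not all that is in view belongs to the job. Leave any orange look-alike of the pack alone.

How it is judged:
By the outcome, as a careful person would: the job done as asked, in the order asked, and still so for the second after the job is handed in, with the robot touching nothing.
It also fails if it takes over 70 s, if anything falls off the work surface, if the arm or the gripper's body presses on something with over 40 N, if the wrist force passes 120 N, or if a joint passes its speed limit or range.

### The arm

A 6-joint arm with a two-finger parallel gripper is mounted at the origin on the work surface. World frame = base frame: x ahead of the robot, y to its left, z up, the work surface at z = 0. Lengths are in m, angles in degrees, forces in N, time in s.
With the tool pointing down it reaches from about 0.4 to 0.825 m from the base axis. Payload 7 kg.
Tool frame: the origin (TCP) lies on the centre line of the jaws, within the pads' length; the fingertips stand 11 mm ahead of it and the grasp point (between the pads) lies 8 mm behind it; z points along the fingers, y is the direction in which the jaws open and shut (so a half turn about z gives the same grasp; the last joint's range is limited). The gripper opens to 88 mm and grips with 3 to 60 N. Pads are 19 mm wide; open, the fingers measure 130 mm over their backs; the gripper's body (78 mm by 193 mm) begins 47 mm behind the grasp point.
Start: joints at [89.273, 20.546, 0.682, 0, -70.136, -16.507], TCP at [0.2, 0.645, 0.238] pointing down, gripper open.
Joint ranges: [-176.03, 176.03], [-82.01, 121.73], [-58.28, 71.71], [-173.87, 95.51], [-174.79, -0.11], [-173.66, 173.66]. Speed limits (degrees/s): [136.94, 136.94, 172.46, 180, 180, 180].

### API

Orientations are given as [roll, pitch, yaw] about the fixed x, y, z axes, in that order (R = Rz(yaw) Ry(pitch) Rx(roll)).
In Python, from plant import ctrl, cams, order gives the robot as it stands.
- The arm moves only by the tool jog_arm, never from a script. Its argument "motion" is a list of rows, each an object with "offset": the shift along the tool's x, y, z in mm, a list of three; "roll": the turn about the tool's z in rad; "hand": the finger opening in mm, from 0 to 87.6. A call has 1 to 20 rows; each row is the pose to reach, as a shift and turn from the pose commanded when the call began, along the tool's axes at that moment; what a row does not reach only later rows make up. A row lasts 1/12 s, in which the tool goes at most 41.7 mm and 7.16 degrees, less where a joint would pass 70% of its speed; a pose out of reach is approached as far as the arm can. A call with a gripper value outside its range is refused whole. The fingers move at their own pace and stop on an object; the grip force is fixed at half the most. Time passes only in rows, so rows that repeat a pose let the fingers close. It gives the time, the measured TCP pose, the force and the opening at its end, in the units of the state.
- ctrl.get_obs(): the state, without advancing time (a new reading comes with each control period).
- cams.snapshot(name): name is "scene" or "top"; returns a dict with "img" (420x560x3 uint8, red, green, blue), "K" (3x3 intrinsics, pixels), "D" ([k1, k2, p1, p2, k3] as OpenCV has them; the pictures are not rectified), "cam_to_world" (4x4, takes a point from camera to world coordinates). Camera axes: x right, y down, z forward; pixel columns grow to the right and rows downward; lengths in m; the calibration is good to about 2 mm. A picture is of the moment at which its call begins. There is no depth.
- order.close_job(): hands the job in, once; it reports no verdict.
The state is a dict: "clock": time; "joint_pos": joint angles; "qvel": joint speeds; "tau": joint torques, N m; "tool_pos": TCP position; "orientation": TCP orientation; "force": force on the tool from outside, world axes, zero at the start; "moment": the same for the moment, N m; "opening": finger opening in m.
Only numpy, scipy, OpenCV 4.12 (cv2) and the standard library are available. Lean on these libraries where they do the work, as an engineer would, in place of code of your own. Each camera call takes 0.05 s, during which the arm holds its last target. There are 200 camera calls.

## Working session

There is one attempt and no reset: what is moved stays moved. The work goes in short steps, Python scripts to look and compute and a tool call to move; the robot and the scene stay as the last step left them, time stands still between calls to the robot, and variables do not carry over. Pictures are saved under pics/ and viewed, about 8 in all and at most 12, crops included, and the job is handed in when it is done.

Besides the shell and the picture viewer there is one more tool, called after "Request:" in YAML: its name, and indented under it one key for each argument. jog_arm: Moves the arm, as the interface text tells. Its arguments: {"type":"object","properties":{"motion":{"type":"array"}},"required":["motion"]}

```bash
mkdir -p pics; ls
python3 - <<'E'
from plant import ctrl,cams
import cv2,numpy as np
print(ctrl.get_obs())
for n in("scene","top"):
    s=cams.snapshot(n);cv2.imwrite(f"pics/{n}0.png",s["img"][:,:,::-1]);print(n,s["K"],s["D"],s["cam_to_world"])
E
```

```text
pics
{'clock': 0.0, 'joint_pos': array([ 8.92723682e+01,  2.05924766e+01,  6.33410295e-01, -2.00882325e-02,
       -7.01352364e+01, -1.65064085e+01]), 'qvel': array([-0.10094624, -0.07106858,  0.00199735, -0.03647276, -0.00679741,
       -0.0263907 ]), 'tau': array([ 9.52384798e-04, -5.82716453e+01,  2.93057477e+01,  6.99715421e+00,
        7.24798796e-03, -1.64380212e-04]), 'tool_pos': array([0.19987637, 0.64423528, 0.23660825]), 'orientation': array([ 1.79904218e+02, -8.69031387e-03, -1.72408746e+01]), 'force': array([ 0.47493037, -0.40719825,  0.28213049]), 'moment': array([ 0.01810822, -0.04075867,  0.01195099]), 'opening': 0.08757060117298758}
scene [[513.60411924   0.         280.27664359]
 [  0.         513.60411924 209.86159859]
 [  0.           0.           1.        ]] [-0.17633716  0.          0.          0.          0.        ] [[-0.48142581  0.63157023 -0.60774027  1.48363811]
 [ 0.87648509  0.34551365 -0.33525244  0.51418634]
 [-0.0017529  -0.69407447 -0.71990108  1.16496955]
 [ 0.          0.          0.          1.        ]]
top [[410.55695094   0.         281.99366322]
 [  0.         410.55695094 206.06214915]
 [  0.           0.           1.        ]] [-0.04339037  0.          0.          0.          0.        ] [[-0.00997319 -0.98294468  0.18363085  0.36820205]
 [-0.99994317  0.00911165 -0.0055349   0.02083942]
 [ 0.00376732 -0.18367561 -0.98297969  1.28156438]
 [ 0.          0.          0.          1.        ]]
```

View pics/scene0.png

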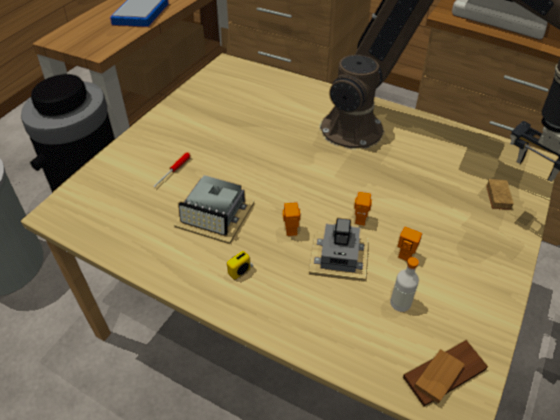

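View pics/top0.png

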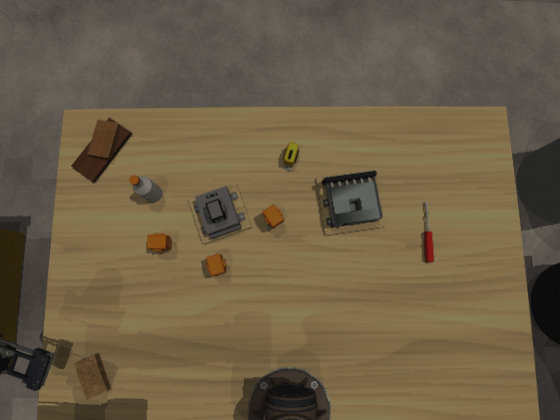

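Run:
```python
import cv2,numpy as np
a=cv2.imread("pics/top0.png");b=cv2.imread("pics/scene0.png")
def c(i,u,v,w=70,h=52,k=5.6):
    return cv2.resize(i[v:v+h,u:u+w],(400,300),interpolation=cv2.INTER_CUBIC)
o=np.vstack([np.hstack([c(a,184,183),c(a,315,166,80,60)]),np.hstack([c(b,300,215,84,63),c(b,172,172,88,66)])])
o=np.clip(o*1.6,0,255).astype(np.uint8)
cv2.imwrite("pics/crop1.png",o)
```

```text
(no output)
```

View pics/crop1.png

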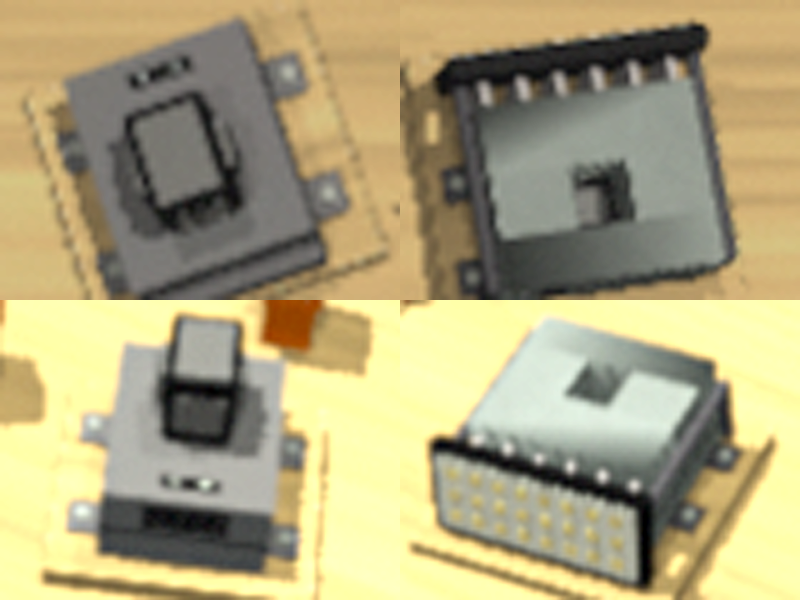

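```bash
cat > fit.py <<'E'
import numpy as np,cv2
from scipy.optimize import least_squares
from plant import ctrl,cams
S={n:cams.snapshot(n) for n in("top","scene")}
def proj(n,P):
    s=S[n];M=np.linalg.inv(s["cam_to_world"])
    return cv2.projectPoints(np.asarray(P,float),cv2.Rodrigues(M[:3,:3])[0],M[:3,3],s["K"],s["D"])[0][:,0]
def world(q,P):
    c,s=np.cos(q[3]),np.sin(q[3]);P=np.asarray(P)/1000
    return np.c_[c*P[:,0]-s*P[:,1]+q[0],s*P[:,0]+c*P[:,1]+q[1],P[:,2]+q[2]]
def fit(obs,q0):
    def r(q): return np.concatenate([(proj(n,world(q,P))-p).ravel() for n,P,p in obs])
    f=least_squares(r,q0,loss="soft_l1");cov=np.linalg.inv(f.jac.T@f.jac)
    print(np.round(f.x[:3]*1000,1),"yaw",round(np.degrees(f.x[3]),2),"sd mm",np.round(np.sqrt(np.diag(cov))[:3]*1000*.5,1))
    print(np.round(r(f.x).reshape(-1,2),1).tolist());return f.x
E
python3 - <<'E'
from fit import *
def px(l,u,v,kx,ky,ox=0,oy=0): return np.array([[(a-ox+.5)/kx-.5+u,(b-oy+.5)/ky-.5+v] for a,b in l])
T=[(70,50,58),(70,-50,58),(-50,-50,58),(-50,50,58)]
H=[(28,21,113.5),(28,-21,113.5),(-28,-21,113.5),(-28,21,113.5)]
d1=("top",T,px([(65,82),(240,18),(325,238),(135,290)],184,183,5.714,5.769))
d2=("scene",[T[1],T[0],T[2],T[3]],px([(105,193),(272,215),(122,45),(285,62)],300,215,4.762,4.762))
h1=("top",H,px([(137,110),(195,92),(228,185),(170,208)],184,183,5.714,5.769))
h2=("scene",[H[2],H[3],H[0],H[1]],px([(175,18),(240,20),(235,84),(168,80)],300,215,4.762,4.762))
q0=[.55,.17,.015,.3]
print("dock");fit([d1,d2,h1,h2],q0);fit([d1,d2],q0);print("pack");fit([h1,h2],q0)
m=[(19,17.5,75),(19,-17.5,75),(-19,-17.5,75),(-19,17.5,75)]
m1=("top",m,px([(572,168),(625,160),(633,220),(578,225)],315,166,5,5,400))
m2=("scene",[m[2],m[3],m[0],m[1]],px([(590,360),(632,368),(615,405),(565,395)],172,172,4.545,4.545,400,300))
c2=("scene",[(-50,-65,75),(-50,65,75)],px([(540,320),(715,362)],172,172,4.545,4.545,400,300))
print("lamp");fit([m1,m2],[.5,-.15,.015,.1]);fit([m1,m2,c2],[.5,-.15,.015,.1])
E
```

```text
dock
[576.7 207.3  13. ] yaw 19.64 sd mm [0.6 0.5 1. ]
[[-0.6, -0.2], [0.2, -0.3], [-1.8, -1.6], [-0.4, 0.9], [-1.4, 0.4], [0.0, 0.1], [-0.6, -0.6], [-0.3, -0.2], [-3.1, 1.0], [0.7, -0.8], [1.1, 1.1], [-2.7, 2.1], [-0.9, -1.4], [0.5, -0.1], [0.2, 1.5], [-1.2, 0.5]]
[575.5 207.3  11.4] yaw 19.47 sd mm [0.8 0.6 1.3]
[[-0.4, 0.2], [0.3, 0.3], [-1.7, -1.0], [-0.3, 1.4], [-1.4, 0.3], [0.0, 0.2], [-0.4, -0.5], [-0.1, -0.0]]
pack
[578.5 207.6  15.2] yaw 20.21 sd mm [0.8 0.8 1.5]
[[-3.3, 0.3], [0.3, -1.6], [1.0, 0.3], [-2.8, 1.4], [-1.1, -1.5], [0.3, -0.3], [0.2, 1.3], [-1.2, 0.5]]
lamp
[ 594.1 -201.4   13.2] yaw 8.22 sd mm [0.7 0.8 1.3]
[[-1.3, -0.1], [-0.3, -0.3], [0.4, 0.2], [-0.1, 0.9], [-0.5, -0.6], [0.6, 0.3], [-1.0, 0.3], [-0.4, -0.3]]
[ 594.5 -202.    11.3] yaw 9.4 sd mm [0.7 0.8 1.3]
[[-1.3, 0.0], [-0.4, -0.4], [0.6, 0.0], [0.1, 1.0], [-0.8, -0.1], [0.3, 0.7], [-1.0, 0.8], [-0.5, 0.3], [0.6, -1.1], [0.3, -1.1]]
```

Candidates: the dark pack in the dock at top (215,210) / scene (343,230), and orange look-alikes at top (273,216), (157,243) and (216,265). The crop shows the dark one standing in the grey dock, so that is my choice. Lamp well: top (350,205). The heights, sizes and board thickness of about 12 mm agree with what was given.

Request:
jog_arm:
  motion:
    - {"offset": [490, 307, 0], "roll": -0.643, "hand": 87}
    - {"offset": [490, 307, 0], "roll": -0.643, "hand": 87}
    - {"offset": [490, 307, 0], "roll": -0.643, "hand": 87}
    - {"offset": [490, 307, 0], "roll": -0.643, "hand": 87}
    - {"offset": [490, 307, 0], "roll": -0.643, "hand": 87}
    - {"offset": [490, 307, 0], "roll": -0.643, "hand": 87}
    - {"offset": [490, 307, 0], "roll": -0.643, "hand": 87}
    - {"offset": [490, 307, 0], "roll": -0.643, "hand": 87}
    - {"offset": [490, 307, 0], "roll": -0.643, "hand": 87}
    - {"offset": [490, 307, 0], "roll": -0.643, "hand": 87}
    - {"offset": [490, 307, 0], "roll": -0.643, "hand": 87}
    - {"offset": [490, 307, 0], "roll": -0.643, "hand": 87}
    - {"offset": [490, 307, 0], "roll": -0.643, "hand": 87}
    - {"offset": [490, 307, 0], "roll": -0.643, "hand": 87}
    - {"offset": [490, 307, 0], "roll": -0.643, "hand": 87}
    - {"offset": [490, 307, 0], "roll": -0.643, "hand": 87}
    - {"offset": [490, 307, 0], "roll": -0.643, "hand": 87}
    - {"offset": [490, 307, 0], "roll": -0.643, "hand": 87}
    - {"offset": [490, 307, 0], "roll": -0.643, "hand": 87}

```text
clock: 1.78
tool_pos: [0.5764, 0.2073, 0.2377]
orientation: [-180.0, -0.0, 19.7]
force: [-0.0, -0.5, 0.3]
opening: 0.0872
```

Request:
jog_arm:
  motion:
    - {"offset": [0, 0, 40], "roll": 0, "hand": 87}
    - {"offset": [0, 0, 80], "roll": 0, "hand": 87}
    - {"offset": [0, 0, 110], "roll": 0, "hand": 80}
    - {"offset": [0, 0, 125], "roll": 0, "hand": 70}
    - {"offset": [0, 0, 135], "roll": 0, "hand": 65}
    - {"offset": [0, 0, 142], "roll": 0, "hand": 60}
    - {"offset": [0, 0, 145], "roll": 0, "hand": 58}
    - {"offset": [0, 0, 145], "roll": 0, "hand": 58}
    - {"offset": [0, 0, 145], "roll": 0, "hand": 58}

```text
clock: 2.53
tool_pos: [0.5776, 0.2069, 0.0937]
orientation: [-180.0, -0.1, 19.6]
force: [0.4, 0.3, -1.0]
opening: 0.0585
```

Run:
```python
from plant import ctrl,cams
import cv2,numpy as np
for _ in range(1): o=ctrl.get_obs();print(o["tool_pos"],o["force"],o["opening"])
f=lambda i,u,v,w,h:cv2.resize(i[v:v+h,u:u+w,::-1],(w*6,h*6),interpolation=cv2.INTER_CUBIC)
a=f(cams.snapshot("top")["img"],183,180,66,70);b=f(cams.snapshot("scene")["img"],308,205,66,70)
cv2.imwrite("pics/g1.png",np.clip(np.hstack([a,b])*1.7,0,255).astype(np.uint8))
```

```text
[0.57761614 0.2068682  0.09371807] [ 0.35181689  0.27010643 -1.02637203] 0.058451132133945954
```

View pics/g1.png

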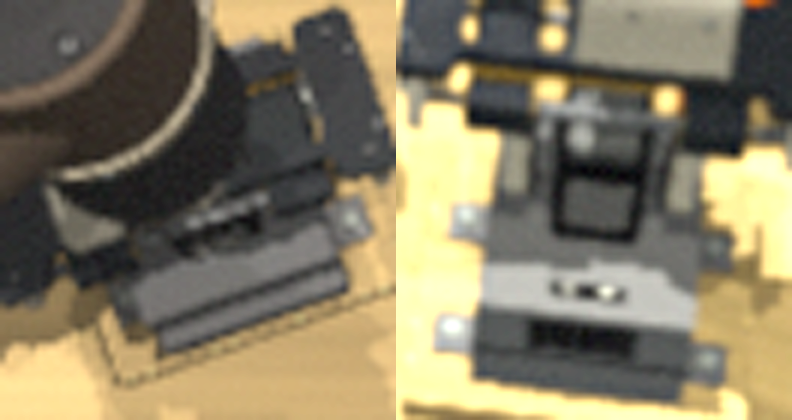

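The dark pack sits between the fingers in the scene view (head 550–650, fingers at 515 and 685 in the crop), about centred. Now closing gradually and watching the lateral force.

Request:
jog_arm:
  motion:
    - {"offset": [0, 0, 0], "roll": 0, "hand": 55}
    - {"offset": [0, 0, 0], "roll": 0, "hand": 53}
    - {"offset": [0, 0, 0], "roll": 0, "hand": 52}
    - {"offset": [0, 0, 0], "roll": 0, "hand": 51}
    - {"offset": [0, 0, 0], "roll": 0, "hand": 51}
    - {"offset": [0, 0, 0], "roll": 0, "hand": 51}

```text
clock: 3.13
tool_pos: [0.5775, 0.2067, 0.0931]
orientation: [-180.0, -0.1, 19.6]
force: [-1.0, 1.7, 4.8]
opening: 0.0507
```

Request:
jog_arm:
  motion:
    - {"offset": [0, -0.5, 0], "roll": 0, "hand": 50}
    - {"offset": [0, -0.5, 0], "roll": 0, "hand": 49}
    - {"offset": [0, -0.5, 0], "roll": 0, "hand": 49}
    - {"offset": [0, -0.5, 0], "roll": 0, "hand": 49}

```text
clock: 3.47
tool_pos: [0.5772, 0.2067, 0.0927]
orientation: [180.0, -0.0, 19.6]
force: [0.7, -0.4, 4.8]
opening: 0.0491
```

Run:
```python
from plant import ctrl
o=ctrl.get_obs();print(o["tool_pos"],o["force"],o["moment"],o["opening"])
```

```text
[0.57718862 0.20671921 0.0927425 ] [ 0.72706473 -0.39876613  4.80488441] [ 0.31087811 -0.2063361   0.01608555] 0.04908640635101919
```

Request:
jog_arm:
  motion:
    - {"offset": [0, 0, 0], "roll": 0, "hand": 48}
    - {"offset": [0, 0, 0], "roll": 0, "hand": 47}
    - {"offset": [0, 0, 0], "roll": 0, "hand": 46}
    - {"offset": [0, 0, 0], "roll": 0, "hand": 46}
    - {"offset": [0, 0, 0], "roll": 0, "hand": 46}

```text
clock: 3.88
tool_pos: [0.577, 0.2068, 0.0926]
orientation: [-180.0, -0.0, 19.6]
force: [1.2, 1.5, 5.4]
opening: 0.0459
```

Request:
jog_arm:
  motion:
    - {"offset": [0, -0.3, 0], "roll": 0, "hand": 45}
    - {"offset": [0, -0.3, 0], "roll": 0, "hand": 44}
    - {"offset": [0, -0.3, 0], "roll": 0, "hand": 43}
    - {"offset": [0, -0.3, 0], "roll": 0, "hand": 41}
    - {"offset": [0, -0.3, 0], "roll": 0, "hand": 38}
    - {"offset": [0, -0.3, 0], "roll": 0, "hand": 38}
    - {"offset": [0, -0.3, 0], "roll": 0, "hand": 38}

```text
clock: 4.47
tool_pos: [0.5768, 0.2071, 0.0926]
orientation: [-180.0, -0.0, 19.6]
force: [1.2, 1.7, 4.7]
opening: 0.0421
```

Request:
jog_arm:
  motion:
    - {"offset": [0, 0, -0.5], "roll": 0, "hand": 38}
    - {"offset": [0, 0, -1], "roll": 0, "hand": 38}
    - {"offset": [0, 0, -1.5], "roll": 0, "hand": 38}
    - {"offset": [0, 0, -1.5], "roll": 0, "hand": 38}
    - {"offset": [0, 0, -1.5], "roll": 0, "hand": 38}

```text
clock: 4.88
tool_pos: [0.5768, 0.2071, 0.0941]
orientation: [-180.0, -0.0, 19.6]
force: [0.5, 1.6, 5.1]
opening: 0.042
```

Request:
jog_arm:
  motion:
    - {"offset": [0, 0, -1], "roll": 0, "hand": 38}
    - {"offset": [0, 0, -2], "roll": 0, "hand": 38}
    - {"offset": [0, 0, -3.5], "roll": 0, "hand": 38}
    - {"offset": [0, 0, -5], "roll": 0, "hand": 38}
    - {"offset": [0, 0, -6.5], "roll": 0, "hand": 38}
    - {"offset": [0, 0, -8], "roll": 0, "hand": 38}
    - {"offset": [0, 0, -8], "roll": 0, "hand": 38}
    - {"offset": [0, 0, -8], "roll": 0, "hand": 38}

```text
clock: 5.55
tool_pos: [0.5762, 0.2066, 0.1017]
orientation: [180.0, 0.1, 19.6]
force: [1.3, -0.1, -1.6]
opening: 0.0419
```

Request:
jog_arm:
  motion:
    - {"offset": [0, 0, -8], "roll": 0, "hand": 38}
    - {"offset": [0, 0, -16], "roll": 0, "hand": 38}
    - {"offset": [0, 0, -26], "roll": 0, "hand": 38}
    - {"offset": [0, 0, -38], "roll": 0, "hand": 38}
    - {"offset": [0, 0, -52], "roll": 0, "hand": 38}
    - {"offset": [0, 0, -70], "roll": 0, "hand": 38}
    - {"offset": [0, 0, -95], "roll": 0, "hand": 38}
    - {"offset": [0, 0, -120], "roll": 0, "hand": 38}
    - {"offset": [0, 0, -132], "roll": 0, "hand": 38}
    - {"offset": [0, 0, -138], "roll": 0, "hand": 38}
    - {"offset": [0, 0, -138], "roll": 0, "hand": 38}
    - {"offset": [0, 0, -138], "roll": 0, "hand": 38}

```text
clock: 6.55
tool_pos: [0.5761, 0.2068, 0.2398]
orientation: [-180.0, 0.0, 19.6]
force: [0.0, -0.6, -2.7]
opening: 0.0421
```

Run:
```python
from plant import ctrl,cams
import cv2,numpy as np
o=ctrl.get_obs();print(o["tool_pos"],o["orientation"],o["force"],o["moment"],o["opening"])
f=lambda i,u,v,w,h:cv2.resize(i[v:v+h,u:u+w,::-1],(400,400),interpolation=cv2.INTER_CUBIC)
b=cams.snapshot("scene")["img"];a=cams.snapshot("top")["img"]
cv2.imwrite("pics/g2.png",np.clip(np.hstack([f(b,300,140,100,100),f(a,315,166,75,75)])*1.6,0,255).astype(np.uint8))
```

```text
[0.57610297 0.20680087 0.23982808] [-1.79980342e+02  4.44744195e-02  1.95975448e+01] [ 0.00741334 -0.59795858 -2.67193618] [-0.07478666  0.02221873 -0.06624062] 0.042109047760010336
```

View pics/g2.png

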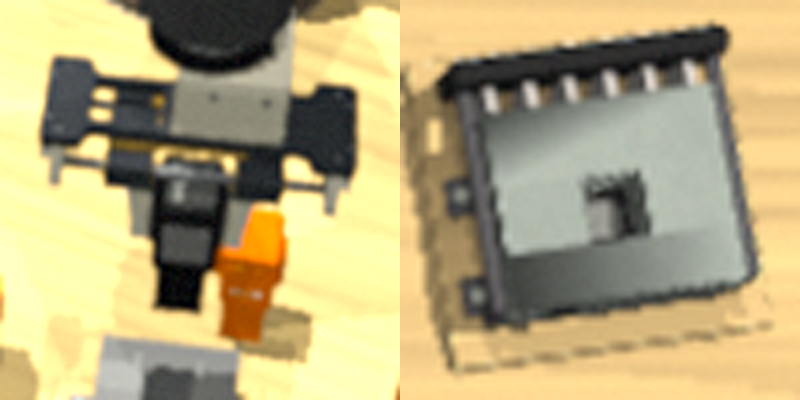

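The picture shows the pack hanging plumb in the jaws, drawn clear of the dock, with its stem foot at crop (178,305). The lamp well is in the right half at crop (615,208). I'll refine the lamp's yaw and mouth position.

Run:
```python
from fit import *
def ray(n,p,z):
    s=S[n];u=cv2.undistortPoints(np.array(p,float).reshape(-1,1,2),s["K"],s["D"])[:,0]
    M=s["cam_to_world"];d=np.c_[u,np.ones(len(u))]@M[:3,:3].T;t=(z-M[2,3])/d[:,2];return M[:3,3]+d*t[:,None]
g=S["top"]["img"].max(2).astype(int)
sub=g[165:192,318:388];ys,xs=np.where(sub<45)
n,lab,st,_=cv2.connectedComponentsWithStats((sub<45).astype(np.uint8));i=1+st[1:,4].argmax()
ys,xs=np.where(lab==i);print(st[i])
W=ray("top",np.c_[xs+318,ys+165],.085)
c=W.mean(0);v=np.linalg.svd((W-c)[:,:2])[2][0];print("LED centre",c,"yaw",np.degrees(np.arctan2(-v[0]/v[1],1)),"len",np.ptp((W-c)[:,:2]@v))
m=[(19,17.5,75),(19,-17.5,75),(-19,-17.5,75),(-19,17.5,75)]
P=(np.array([(583,182),(640,175),(650,235),(593,240)])-[400,0]+.5)/5.333-.5+[315,166]
p0=(np.array([(572,168),(625,160),(633,220),(578,225)])-[400,0]+.5)/5-.5+[315,166]
q=(np.array([(590,360),(632,368),(615,405),(565,395)])-[400,300]+.5)/4.545-.5+[172,172]
for yaw in(7,8,9):
  y=np.radians(yaw)
  o=[("top",m,P),("top",m,p0),("scene",[m[2],m[3],m[0],m[1]],q)]
  r=lambda x:np.concatenate([(proj(n,world([*x,y],A))-b).ravel() for n,A,b in o])
  f=least_squares(r,[.594,-.2,.012],loss="soft_l1");print(yaw,f.x,f.cost)
print(ray("top",[P.mean(0),p0.mean(0)],.087))
```

```text
[  4   6  54  14 313]
LED centre [ 0.67758877 -0.18697978  0.085     ] yaw 8.164620456770791 len 0.16445487130876144
7 [ 0.59389535 -0.20221482  0.01263813] 3.998498517625789
8 [ 0.5938517  -0.20218797  0.01262587] 3.9887582987255987
9 [ 0.59381319 -0.20216284  0.01260946] 4.140208991151714
[[ 0.5937715  -0.2031785   0.087     ]
 [ 0.59482252 -0.20265724  0.087     ]]
```

Request:
jog_arm:
  motion:
    - {"offset": [-9, 29, 0], "roll": 0.02, "hand": 38}
    - {"offset": [-18, 59, 0], "roll": 0.04, "hand": 38}
    - {"offset": [-28, 91, 0], "roll": 0.06, "hand": 38}
    - {"offset": [-38, 124, 0], "roll": 0.08, "hand": 38}
    - {"offset": [-48, 157, 0], "roll": 0.1, "hand": 38}
    - {"offset": [-58, 190, 0], "roll": 0.12, "hand": 38}
    - {"offset": [-68, 223, 0], "roll": 0.14, "hand": 38}
    - {"offset": [-78, 256, 0], "roll": 0.16, "hand": 38}
    - {"offset": [-88, 288, 0], "roll": 0.18, "hand": 38}
    - {"offset": [-98, 320, 0], "roll": 0.199, "hand": 38}
    - {"offset": [-107, 350, 0], "roll": 0.199, "hand": 38}
    - {"offset": [-115, 374, 0], "roll": 0.199, "hand": 38}
    - {"offset": [-119, 387, 0], "roll": 0.199, "hand": 38}
    - {"offset": [-120.3, 391, 0], "roll": 0.199, "hand": 38}
    - {"offset": [-120.3, 391, 0], "roll": 0.199, "hand": 38}
    - {"offset": [-120.3, 391, 0], "roll": 0.199, "hand": 38}
    - {"offset": [-120.3, 391, 0], "roll": 0.199, "hand": 38}

```text
clock: 8.17
tool_pos: [0.5947, -0.2006, 0.2399]
orientation: [-180.0, 0.0, 8.3]
force: [0.0, 0.2, -1.8]
opening: 0.0422
```

Request:
jog_arm:
  motion:
    - {"offset": [0, 0, 25], "roll": 0, "hand": 38}
    - {"offset": [0, 0, 45], "roll": 0, "hand": 38}
    - {"offset": [0, 0, 60], "roll": 0, "hand": 38}
    - {"offset": [0, 0, 68], "roll": 0, "hand": 38}
    - {"offset": [0, 0, 73], "roll": 0, "hand": 38}
    - {"offset": [0, 0, 75], "roll": 0, "hand": 38}
    - {"offset": [0, 0, 75], "roll": 0, "hand": 38}
    - {"offset": [0, 0, 75], "roll": 0, "hand": 38}

```text
clock: 8.83
tool_pos: [0.5953, -0.2016, 0.1661]
orientation: [180.0, -0.1, 8.2]
force: [-0.0, -0.2, -3.0]
opening: 0.042
```

Run:
```python
from fit import *
o=ctrl.get_obs();print(o["tool_pos"],o["orientation"],o["force"],o["moment"],o["opening"])
# predicted foot corners and mouth corners, scene
F=[(18,16.5,0),(18,-16.5,0),(-18,-16.5,0),(-18,16.5,0)]
t=o["tool_pos"];print("foot",proj("scene",world([t[0],t[1],t[2]-.066,np.radians(8.2)],F)).round(1).tolist())
m=[(19,17.5,75),(19,-17.5,75),(-19,-17.5,75),(-19,17.5,75)]
print("mouth",proj("scene",world([.594,-.202,.0126,np.radians(8.2)],m)).round(1).tolist())
b=S["scene"]["img"][150:225,175:275,::-1]
cv2.imwrite("pics/g3.png",np.clip(cv2.resize(b,(800,600),interpolation=cv2.INTER_CUBIC)*1.5,0,255).astype(np.uint8))
```

```text
[ 0.59522532 -0.20167542  0.16608788] [ 1.79974442e+02 -9.19049771e-02  8.21565440e+00] [-1.32346937  0.56023258 -2.01602803] [-0.02850743 -0.00468351  0.0168675 ] 0.041594482200587084
foot [[217.1, 192.1], [207.3, 189.5], [212.5, 181.8], [222.2, 184.4]]
mouth [[217.8, 195.1], [207.4, 192.3], [212.8, 184.2], [223.1, 187.0]]
```

View pics/g3.png

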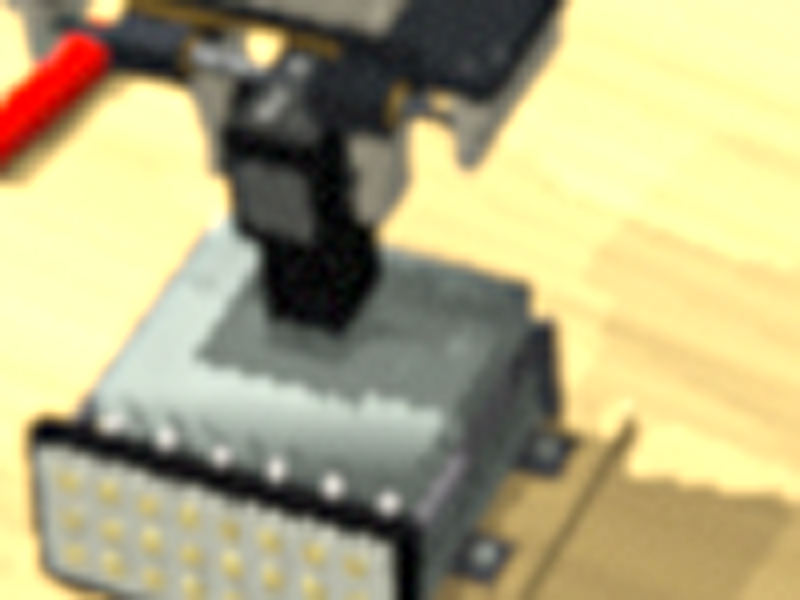

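Request:
jog_arm:
  motion:
    - {"offset": [-0.8, 0.3, 4], "roll": 0, "hand": 38}
    - {"offset": [-0.8, 0.3, 8], "roll": 0, "hand": 38}
    - {"offset": [-0.8, 0.3, 10], "roll": 0, "hand": 38}
    - {"offset": [-0.8, 0.3, 11], "roll": 0, "hand": 38}
    - {"offset": [-0.8, 0.3, 12], "roll": 0, "hand": 38}
    - {"offset": [-0.8, 0.3, 12], "roll": 0, "hand": 38}
    - {"offset": [-0.8, 0.3, 12], "roll": 0, "hand": 38}

```text
clock: 9.52
tool_pos: [0.594, -0.2021, 0.153]
orientation: [180.0, 0.0, 8.2]
force: [0.6, -0.1, -3.0]
opening: 0.0422
```

Request:
jog_arm:
  motion:
    - {"offset": [0, 0, 0.5], "roll": 0, "hand": 38}
    - {"offset": [0, 0, 1], "roll": 0, "hand": 38}
    - {"offset": [0, 0, 1.5], "roll": 0, "hand": 38}
    - {"offset": [0, 0, 1.5], "roll": 0, "hand": 38}
    - {"offset": [0, 0, 1.5], "roll": 0, "hand": 38}

```text
clock: 9.93
tool_pos: [0.5942, -0.2021, 0.1523]
orientation: [180.0, -0.1, 8.2]
force: [-1.3, 0.3, 4.2]
opening: 0.042
```

Run:
```python
from plant import ctrl
o=ctrl.get_obs();print(o["tool_pos"],o["force"],o["moment"],o["orientation"])
```

```text
[ 0.59421671 -0.20211939  0.15226576] [-1.29081506  0.31592528  4.23063604] [0.42593982 0.5750192  0.02487821] [ 1.79978067e+02 -5.21782766e-02  8.21806378e+00]
```

Request:
jog_arm:
  motion:
    - {"offset": [0.5, 0, 0], "roll": 0, "hand": 38}
    - {"offset": [1, 0, 0], "roll": 0, "hand": 38}
    - {"offset": [1, 0, 0], "roll": 0, "hand": 38}

```text
clock: 10.18
tool_pos: [0.5946, -0.2021, 0.1521]
orientation: [180.0, 0.0, 8.2]
force: [-3.6, 1.4, 5.8]
opening: 0.042
```

Run:
```python
from plant import ctrl
o=ctrl.get_obs();print(o["tool_pos"],o["force"],o["moment"],o["orientation"])
```

```text
[ 0.5946334  -0.2021076   0.15214499] [-3.57296354  1.3643812   5.83773604] [0.44372146 1.3623992  0.02496943] [1.79982154e+02 2.64529285e-02 8.21679396e+00]
```

Request:
jog_arm:
  motion:
    - {"offset": [0, 0.5, 0], "roll": 0, "hand": 38}
    - {"offset": [0, 1, 0], "roll": 0, "hand": 38}
    - {"offset": [0, 1, 0], "roll": 0, "hand": 38}

```text
clock: 10.43
tool_pos: [0.5947, -0.2024, 0.1521]
orientation: [-180.0, 0.0, 8.2]
force: [-3.3, 4.3, 7.3]
opening: 0.0416
```

Run:
```python
from plant import ctrl
o=ctrl.get_obs();print(o["tool_pos"],o["force"],o["moment"],o["orientation"])
```

```text
[ 0.59468739 -0.20235846  0.15210421] [-3.27830952  4.33925277  7.28922332] [2.07867674 1.61989181 0.02834376] [-1.79953220e+02  1.31666988e-02  8.20796027e+00]
```

Request:
jog_arm:
  motion:
    - {"offset": [0.5, 0, 0], "roll": 0, "hand": 38}
    - {"offset": [1, 0.5, 0], "roll": 0, "hand": 38}
    - {"offset": [1, 1, 0], "roll": 0, "hand": 38}
    - {"offset": [1, 1, 0], "roll": 0, "hand": 38}

```text
clock: 10.77
tool_pos: [0.5961, -0.2037, 0.151]
orientation: [-180.0, 0.0, 8.2]
force: [-0.5, 0.6, -2.3]
opening: 0.0419
```

Run:
```python
from plant import ctrl
o=ctrl.get_obs();print(o["tool_pos"],o["force"],o["moment"],o["orientation"])
```

```text
[ 0.5960875  -0.20374916  0.15104748] [-0.53091215  0.60400509 -2.2594227 ] [-0.09227986 -0.01274513 -0.0638715 ] [-1.79987840e+02  1.30117380e-02  8.19677678e+00]
```

It has dropped into the mouth and the force is back to the free weight. Going on down.

Request:
jog_arm:
  motion:
    - {"offset": [0, 0, 1], "roll": 0, "hand": 38}
    - {"offset": [0, 0, 2], "roll": 0, "hand": 38}
    - {"offset": [0, 0, 3], "roll": 0, "hand": 38}
    - {"offset": [0, 0, 4], "roll": 0, "hand": 38}
    - {"offset": [0, 0, 4], "roll": 0, "hand": 38}

```text
clock: 11.18
tool_pos: [0.596, -0.2038, 0.147]
orientation: [-180.0, 0.0, 8.2]
force: [-0.6, 0.4, -2.9]
opening: 0.0418
```

Request:
jog_arm:
  motion:
    - {"offset": [0, 0, 2], "roll": 0, "hand": 38}
    - {"offset": [0, 0, 4], "roll": 0, "hand": 38}
    - {"offset": [0, 0, 6], "roll": 0, "hand": 38}
    - {"offset": [0, 0, 8], "roll": 0, "hand": 38}
    - {"offset": [0, 0, 10], "roll": 0, "hand": 38}
    - {"offset": [0, 0, 10], "roll": 0, "hand": 38}
    - {"offset": [0, 0, 10], "roll": 0, "hand": 38}

```text
clock: 11.77
tool_pos: [0.5961, -0.2038, 0.1374]
orientation: [-180.0, 0.0, 8.2]
force: [-1.3, 0.3, -2.4]
opening: 0.0421
```

Request:
jog_arm:
  motion:
    - {"offset": [0, 0, 2], "roll": 0, "hand": 38}
    - {"offset": [0, 0, 4], "roll": 0, "hand": 38}
    - {"offset": [0, 0, 6], "roll": 0, "hand": 38}
    - {"offset": [0, 0, 8], "roll": 0, "hand": 38}
    - {"offset": [0, 0, 10], "roll": 0, "hand": 38}
    - {"offset": [0, 0, 12], "roll": 0, "hand": 38}
    - {"offset": [0, 0, 14], "roll": 0, "hand": 38}
    - {"offset": [0, 0, 15], "roll": 0, "hand": 38}
    - {"offset": [0, 0, 15], "roll": 0, "hand": 38}
    - {"offset": [0, 0, 15], "roll": 0, "hand": 38}

```text
clock: 12.6
tool_pos: [0.5962, -0.2038, 0.1225]
orientation: [180.0, 0.0, 8.2]
force: [-0.5, 0.7, -2.6]
opening: 0.0423
```

Request:
jog_arm:
  motion:
    - {"offset": [0, 0, 2], "roll": 0, "hand": 38}
    - {"offset": [0, 0, 4], "roll": 0, "hand": 38}
    - {"offset": [0, 0, 6], "roll": 0, "hand": 38}
    - {"offset": [0, 0, 8], "roll": 0, "hand": 38}
    - {"offset": [0, 0, 9.5], "roll": 0, "hand": 38}
    - {"offset": [0, 0, 11], "roll": 0, "hand": 38}
    - {"offset": [0, 0, 12], "roll": 0, "hand": 38}
    - {"offset": [0, 0, 12], "roll": 0, "hand": 38}

```text
clock: 13.27
tool_pos: [0.5962, -0.2038, 0.1109]
orientation: [180.0, -0.0, 8.2]
force: [-2.7, 1.0, 2.2]
opening: 0.0418
```

Request:
jog_arm:
  motion:
    - {"offset": [0, 0, 1], "roll": 0, "hand": 38}
    - {"offset": [0, 0, 2], "roll": 0, "hand": 38}
    - {"offset": [0, 0, 2], "roll": 0, "hand": 38}
    - {"offset": [0, 0, 2], "roll": 0, "hand": 38}

```text
clock: 13.6
tool_pos: [0.5962, -0.2038, 0.1087]
orientation: [180.0, -0.0, 8.2]
force: [-3.0, 1.5, 3.4]
opening: 0.042
```

Request:
jog_arm:
  motion:
    - {"offset": [0, 0, 0.7], "roll": 0, "hand": 38}
    - {"offset": [0, 0, 1.4], "roll": 0, "hand": 38}
    - {"offset": [0, 0, 2], "roll": 0, "hand": 38}
    - {"offset": [0, 0, 2], "roll": 0, "hand": 38}
    - {"offset": [0, 0, 2], "roll": 0, "hand": 38}

```text
clock: 14.02
tool_pos: [0.5962, -0.2038, 0.1067]
orientation: [180.0, -0.0, 8.2]
force: [-3.1, 2.3, 4.4]
opening: 0.0418
```

Request:
jog_arm:
  motion:
    - {"offset": [0, 0, 0.5], "roll": 0, "hand": 38}
    - {"offset": [0, 0, 1], "roll": 0, "hand": 38}
    - {"offset": [0, 0, 1], "roll": 0, "hand": 38}
    - {"offset": [0, 0, 1], "roll": 0, "hand": 38}

```text
clock: 14.35
tool_pos: [0.5962, -0.2038, 0.1064]
orientation: [180.0, -0.0, 8.2]
force: [-5.3, 2.9, 9.6]
opening: 0.0421
```

Request:
jog_arm:
  motion:
    - {"offset": [-0.5, -0.4, 0.3], "roll": 0, "hand": 38}
    - {"offset": [-0.5, -0.4, 0.5], "roll": 0, "hand": 38}
    - {"offset": [-0.5, -0.4, 0.5], "roll": 0, "hand": 38}
    - {"offset": [-0.5, -0.4, 0.5], "roll": 0, "hand": 38}

```text
clock: 14.68
tool_pos: [0.5962, -0.2037, 0.1064]
orientation: [179.9, -0.1, 8.2]
force: [-4.1, 1.4, 11.6]
opening: 0.0419
```

The position no longer changes while the force rises (about 14 N in all), so the pack is against its hard stop. Letting go.

Request:
jog_arm:
  motion:
    - {"offset": [0, 0, 0], "roll": 0, "hand": 45}
    - {"offset": [0, 0, 0], "roll": 0, "hand": 48}
    - {"offset": [0, 0, 0], "roll": 0, "hand": 51}
    - {"offset": [0, 0, 0], "roll": 0, "hand": 54}
    - {"offset": [0, 0, 0], "roll": 0, "hand": 60}
    - {"offset": [0, 0, 0], "roll": 0, "hand": 68}
    - {"offset": [0, 0, 0], "roll": 0, "hand": 72}
    - {"offset": [0, 0, 0], "roll": 0, "hand": 72}

```text
clock: 15.35
tool_pos: [0.5957, -0.2035, 0.1047]
orientation: [-180.0, 0.0, 8.2]
force: [-0.4, -0.4, 0.0]
opening: 0.0709
```

Request:
jog_arm:
  motion:
    - {"offset": [0, 0, -10], "roll": 0, "hand": 80}
    - {"offset": [0, 0, -30], "roll": 0, "hand": 80}
    - {"offset": [0, 0, -60], "roll": 0, "hand": 80}
    - {"offset": [0, 0, -95], "roll": 0, "hand": 80}
    - {"offset": [0, 0, -130], "roll": 0, "hand": 80}
    - {"offset": [-40, 0, -145], "roll": 0, "hand": 80}
    - {"offset": [-80, -35, -145], "roll": 0, "hand": 80}
    - {"offset": [-110, -70, -145], "roll": 0, "hand": 80}
    - {"offset": [-120, -105, -145], "roll": 0, "hand": 80}
    - {"offset": [-120, -140, -145], "roll": 0, "hand": 80}
    - {"offset": [-120, -160, -145], "roll": 0, "hand": 80}
    - {"offset": [-120, -160, -145], "roll": 0, "hand": 80}
    - {"offset": [-120, -160, -145], "roll": 0, "hand": 80}

```text
clock: 16.43
tool_pos: [0.454, -0.0612, 0.2513]
orientation: [-180.0, -0.1, 8.4]
force: [0.1, -0.2, -0.3]
opening: 0.0799
```

Run:
```python
from fit import *
o=ctrl.get_obs();print(o["clock"],o["tool_pos"],o["force"],o["opening"])
f=lambda i,u,v,w,h:cv2.resize(i[v:v+h,u:u+w,::-1],(400,400),interpolation=cv2.INTER_CUBIC)
cv2.imwrite("pics/g4.png",np.clip(np.hstack([f(S["scene"]["img"],170,140,90,90),f(S["top"]["img"],312,160,80,80)])*1.6,0,255).astype(np.uint8))
# predicted head-top corners, latched (shoulder 1.5 mm up), mouth at final pack place
H=[(28,21,54+1.5),(28,-21,55.5),(-28,-21,55.5),(-28,21,55.5)]
for n,u,v,w,ox in(("scene",170,140,90,0),("top",312,160,80,400)):
    for dz in(0,.006): print(n,dz,((proj(n,world([.596,-.2037,.0865+dz,np.radians(8.2)],H))-[u,v]+.5)*400/w+[ox,0]).round(0).tolist())
```

```text
16.5333 [ 0.45425583 -0.06234745  0.25060217] [-0.61008416 -0.68433513 -0.84891877] 0.0800183322656824
scene 0 [[202.0, 199.0], [145.0, 184.0], [183.0, 131.0], [239.0, 146.0]]
scene 0.006 [[202.0, 193.0], [144.0, 178.0], [182.0, 125.0], [238.0, 139.0]]
top 0 [[591.0, 161.0], [663.0, 150.0], [682.0, 246.0], [609.0, 257.0]]
top 0.006 [[593.0, 159.0], [666.0, 148.0], [684.0, 244.0], [611.0, 255.0]]
```

View pics/g4.png

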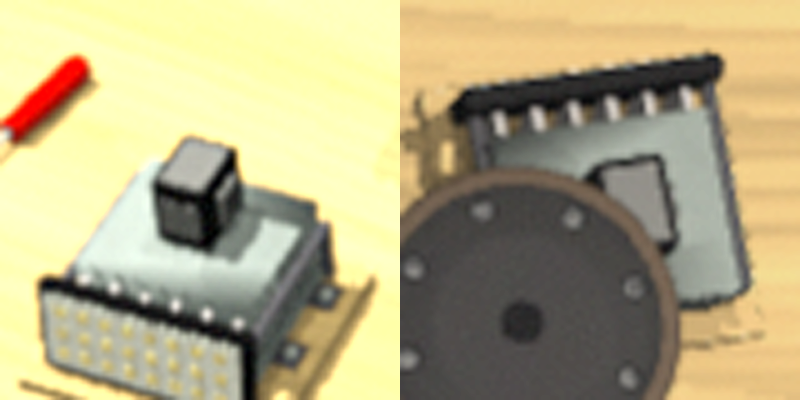

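The pack stands upright in the lamp well: scene crop, head (155–240, 138–245); top crop, head at (640,200). To tell latched (top about 142 mm) from merely resting on the ejector (about 146.5 mm), I'll touch its top lightly with closed fingertips.

Request:
jog_arm:
  motion:
    - {"offset": [20, 28, 0], "roll": 0, "hand": 0}
    - {"offset": [45, 60, 0], "roll": 0, "hand": 0}
    - {"offset": [70, 93, 0], "roll": 0, "hand": 0}
    - {"offset": [95, 127, 0], "roll": 0, "hand": 0}
    - {"offset": [115, 153, 20], "roll": 0, "hand": 0}
    - {"offset": [120, 160, 45], "roll": 0, "hand": 0}
    - {"offset": [120, 160, 70], "roll": 0, "hand": 0}
    - {"offset": [120, 160, 82], "roll": 0, "hand": 0}
    - {"offset": [120, 160, 87], "roll": 0, "hand": 0}
    - {"offset": [120, 160, 88], "roll": 0, "hand": 0}
    - {"offset": [120, 160, 88], "roll": 0, "hand": 0}
    - {"offset": [120, 160, 88], "roll": 0, "hand": 0}

```text
clock: 17.53
tool_pos: [0.5964, -0.2034, 0.1639]
orientation: [180.0, -0.1, 8.2]
force: [0.3, 0.5, -0.0]
opening: 0.0052
```

Request:
jog_arm:
  motion:
    - {"offset": [0, 0, 1], "roll": 0, "hand": 0}
    - {"offset": [0, 0, 2], "roll": 0, "hand": 0}
    - {"offset": [0, 0, 3], "roll": 0, "hand": 0}
    - {"offset": [0, 0, 3], "roll": 0, "hand": 0}
    - {"offset": [0, 0, 3], "roll": 0, "hand": 0}

```text
clock: 17.95
tool_pos: [0.5956, -0.2033, 0.1592]
orientation: [180.0, -0.0, 8.2]
force: [0.2, -0.2, 0.5]
opening: 0.0002
```

Request:
jog_arm:
  motion:
    - {"offset": [0, 0, 0.7], "roll": 0, "hand": 0}
    - {"offset": [0, 0, 1.4], "roll": 0, "hand": 0}
    - {"offset": [0, 0, 2], "roll": 0, "hand": 0}
    - {"offset": [0, 0, 2], "roll": 0, "hand": 0}
    - {"offset": [0, 0, 2], "roll": 0, "hand": 0}

```text
clock: 18.37
tool_pos: [0.5956, -0.2035, 0.1569]
orientation: [-180.0, 0.0, 8.2]
force: [-0.4, 0.2, -0.4]
opening: 0.0005
```

Request:
jog_arm:
  motion:
    - {"offset": [0, 0, 0.5], "roll": 0, "hand": 0}
    - {"offset": [0, 0, 1], "roll": 0, "hand": 0}
    - {"offset": [0, 0, 1], "roll": 0, "hand": 0}
    - {"offset": [0, 0, 1], "roll": 0, "hand": 0}

```text
clock: 18.7
tool_pos: [0.5956, -0.2035, 0.156]
orientation: [180.0, 0.0, 8.2]
force: [-0.5, -1.6, -0.3]
opening: 0.0005
```

Request:
jog_arm:
  motion:
    - {"offset": [0, 0, 0.5], "roll": 0, "hand": 0}
    - {"offset": [0, 0, 1], "roll": 0, "hand": 0}
    - {"offset": [0, 0, 1.5], "roll": 0, "hand": 0}
    - {"offset": [0, 0, 1.5], "roll": 0, "hand": 0}
    - {"offset": [0, 0, 1.5], "roll": 0, "hand": 0}

```text
clock: 19.12
tool_pos: [0.5957, -0.2035, 0.1546]
orientation: [180.0, -0.0, 8.2]
force: [0.3, -0.8, 0.7]
opening: 0.0004
```

Request:
jog_arm:
  motion:
    - {"offset": [0, 0, 0.5], "roll": 0, "hand": 0}
    - {"offset": [0, 0, 1], "roll": 0, "hand": 0}
    - {"offset": [0, 0, 1], "roll": 0, "hand": 0}

```text
clock: 19.37
tool_pos: [0.596, -0.2036, 0.1541]
orientation: [180.0, -0.1, 8.2]
force: [-0.6, 0.9, 4.0]
opening: 0.0002
```

Request:
jog_arm:
  motion:
    - {"offset": [0, 0, 0.5], "roll": 0, "hand": 0}
    - {"offset": [0, 0, 1], "roll": 0, "hand": 0}
    - {"offset": [0, 0, 1], "roll": 0, "hand": 0}
    - {"offset": [0, 0, 1], "roll": 0, "hand": 0}

```text
clock: 19.7
tool_pos: [0.5959, -0.2036, 0.1531]
orientation: [180.0, -0.0, 8.2]
force: [-0.5, -0.2, 4.8]
opening: 0.0006
```

Request:
jog_arm:
  motion:
    - {"offset": [0, 0, 0.5], "roll": 0, "hand": 0}
    - {"offset": [0, 0, 1], "roll": 0, "hand": 0}
    - {"offset": [0, 0, 1], "roll": 0, "hand": 0}
    - {"offset": [0, 0, 1], "roll": 0, "hand": 0}

```text
clock: 20.03
tool_pos: [0.596, -0.2036, 0.153]
orientation: [180.0, -0.1, 8.2]
force: [-2.0, 2.3, 11.6]
opening: 0.0006
```

From first touch (TCP at about 154.5 mm) to the hard stop (153.0 mm) it moves 1.5 mm, which is the latched float. Retracting.

Request:
jog_arm:
  motion:
    - {"offset": [0, 0, -3], "roll": 0, "hand": 0}
    - {"offset": [0, 0, -15], "roll": 0, "hand": 0}
    - {"offset": [0, 0, -40], "roll": 0, "hand": 0}
    - {"offset": [0, 0, -70], "roll": 0, "hand": 20}
    - {"offset": [0, 0, -95], "roll": 0, "hand": 40}
    - {"offset": [-30, 0, -100], "roll": 0, "hand": 60}
    - {"offset": [-65, -30, -100], "roll": 0, "hand": 60}
    - {"offset": [-100, -60, -100], "roll": 0, "hand": 60}
    - {"offset": [-130, -90, -100], "roll": 0, "hand": 60}
    - {"offset": [-150, -125, -100], "roll": 0, "hand": 60}
    - {"offset": [-150, -165, -100], "roll": 0, "hand": 60}
    - {"offset": [-150, -200, -100], "roll": 0, "hand": 60}
    - {"offset": [-150, -220, -100], "roll": 0, "hand": 60}
    - {"offset": [-150, -220, -100], "roll": 0, "hand": 60}
    - {"offset": [-150, -220, -100], "roll": 0, "hand": 60}

```text
clock: 21.28
tool_pos: [0.4156, -0.0061, 0.2522]
orientation: [-180.0, -0.0, 8.4]
force: [-0.4, 0.5, -0.2]
opening: 0.06
```

Run:
```python
from plant import ctrl,cams
import cv2,numpy as np
print(ctrl.get_obs()["force"])
cv2.imwrite("pics/end.png",np.hstack([cams.snapshot("scene")["img"][100:320,120:460,::-1],cams.snapshot("top")["img"][90:310,80:440,::-1]]))
```

```text
[-0.43521238  0.49728764 -0.24364236]
```

View pics/end.png

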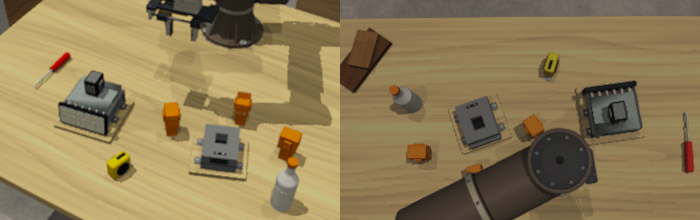

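The pack stands in the lamp (scene crop (93,83)) and the dock is empty. The glue, tape, screwdriver and orange look-alikes have not moved, and the arm is clear.

```bash
python3 -c "from plant import order;print(order.close_job())"
```

```text
the job is handed in; nothing more can be done
None
```

The battery pack is out of the dock and latched in the bench lamp, and the job is handed in. It took about 21 s of robot time.

- **Removal:** I pinched both tabs to their stops and drew the pack straight out. The force stayed under about 6 N in each direction.
- **Insertion:** The foot first landed on the rim of the lamp's well at about 7–10 N. I felt it sideways about 2 mm in x and y until it dropped in, then pressed it to the hard stop at about 14 N and let go.
- **Latch check:** I touched the top of the pack with closed fingertips. It gave 1.5 mm before the hard stop, at about 12 N, which matches the latched float.
- **Final pictures:** They show the pack upright in the lamp, the dock empty, and the glue, tape measure, screwdriver and look-alikes where they were. The arm is clear, with the force reading near zero.

**Readings that disagreed:**
- My camera fix of the lamp's well was about 2 mm off in x and y.
- The jaws stopped at 42 mm when closed on the tabs, not the 44 mm expected; I put this down to soft pads but did not check it.
- The pack's top measured about 1 mm above the predicted latched height, within the camera error.

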